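# Centre the plaster bear on its plinth

## Task

The little plaster bear stands off-centre on the round wooden plinth. With the fingertips or the outside of the fingers, tap and push it lightly at its foot until the whole foot disc sits inside the dark round inlay in the middle of the plinth top, standing upright and still; never pinch, lift or topple it. Leave everything else where it stands and finish with the hand clear.

Things in the scene. Friction and masses are not known exactly. Their poses are not given: they have to be found in the camera images.
- bear_foot (a point): Centre of the underside of the plaster bear, z up the bear. It rests on a round stub 28 mm across and 4 mm high; on that sits a round foot disc 48 mm across, with an upright edge from 4 to 17 mm above this point; above it, on the same axis, a body 38 mm across and a head 30 mm across.
- bear: The plaster bear: white, round ears, 70 mm tall, 80 to 150 g; same origin as bear_foot, face along its -x. It is wobbly: pushed on the edge of the foot disc it slides and stays where it is left; pushed on the body or head it can tip over.
- plinth_top (a point): Centre of the top face of the round wooden plinth (110 mm across, 40 mm high, fixed to the table, flat top with no rim), z up. A flush dark wooden inlay 60 mm across lies round this point. The plinth's turn about the vertical has no meaning.
- square_plinth: Square wooden plinth 100 x 100 x 30 mm, fixed; origin at the centre of its underside. The plaster cat stands on it.
- cat: Plaster cat with pointed ears, 71 mm tall, foot 48 mm across, loose on the square plinth; origin at the centre of its underside. Leave alone.
- paint_jar: Blue paint jar with white lid, 36 mm across and 36 mm tall; origin at the centre of its underside. Leave alone.
- ochre_jar: Yellow ochre paint jar with white lid, 36 mm across and 36 mm tall; origin at the centre of its underside. Leave alone.
- brush: Paint brush lying flat, 190 mm long along its x axis, under 30 mm high. Leave alone.
- spray_bottle: Clear spray bottle with red cap, 38 mm across and 120 mm tall; origin at the centre of its underside. Leave alone.
- water_pot: White ceramic water bowl, 140 mm across and 65 mm tall; origin at the centre of its underside. Leave alone.
- drink_cup: Yellow drink cup with lid, 86 mm across and 126 mm tall plus a straw; origin at the centre of its underside. Leave alone.

How it is judged:
By the outcome, as a careful person would: the job done as asked, in the order asked, and still so for the second after the job is handed in, with the robot touching nothing.
It also fails if it takes over 48 s, if anything falls off the work surface, if the arm or the gripper's body presses on something with over 40 N, if the wrist force passes 120 N, or if a joint passes its speed limit or range.

## Robot

A 6-joint arm with a two-finger parallel gripper is mounted at the origin on the work surface. World frame = base frame: x ahead of the robot, y to its left, z up, the work surface at z = 0. Lengths are in mm, angles in rad, forces in N, time in s.
With the tool pointing down it reaches from about 350 to 875 mm from the base axis. Payload 4.2 kg.
Tool frame: the origin (TCP) lies at the very end of the fingers, on their centre line; the grasp point (between the pads) lies 19 mm behind it; z points along the fingers, y is the line along which they close (so a half turn about z gives the same grasp; the last joint's range is limited). The gripper opens to 85 mm and grips with 20 to 120 N. Pads are 22 mm wide; open, the fingers measure 114 mm over their backs; the gripper's body (76 mm by 85 mm) begins 54 mm behind the grasp point. The pads swing forward as they close: fully open they stand 13 mm farther back than shut.
Start: joints at [1.473, 0.385, 0.008, 0, -1.194, -0.259], TCP at [218.266, 585.627, 231.312] pointing down, gripper open.
Joint ranges: [-3.14, 3.14], [-1.21, 2.06], [-1.07, 1.41], [-3.16, 2.05], [-2.99, -0.16], [-3.1, 3.1]. Speed limits (rad/s): [2.79, 2.79, 3.14, 3.14, 3.14, 3.14].

## Interface

Orientations are given as a unit quaternion [x, y, z, w].
In Python, from bench import read_state, get_image, camera_model, job_done gives the robot as it stands.
- The arm moves only by the shell command python3 -m handwheel 'ROWS'. ROWS is JSON, a list of rows, each a list of 7 numbers: the shift along the tool's x, y, z in m, then the turn, a rotation vector about the tool's x, y, z in rad, then the gripper's target within -1 to 1 (fully open at 1, half-way at 0, shut at -1). In form: [[dx, dy, dz, wx, wy, wz, jaw], ...]. A call has 1 to 10 rows; each row is the pose to reach, as a shift and turn from the pose commanded when the call began, along the tool's axes at that moment; what a row does not reach only later rows make up. A row lasts 1/8 s, in which the tool goes at most 62.5 mm and 10.7 degrees, less where a joint would pass 70% of its speed; a pose out of reach is approached as far as the arm can. A call with a gripper value outside its range is refused whole. The fingers move at their own pace and stop on an object; the grip force is fixed at half the most. Time passes only in rows, so rows that repeat a pose let the fingers close. It gives the time, the measured TCP pose, the force, the opening and the grip force at its end, in the units of the state.
- read_state(): the state, without advancing time (a new reading comes with each control period).
- get_image(name): name is "side" or "top"; returns (picture, depth): 420x560x3 uint8, blue, green, red; 420x560 float32, mm along the optical axis (not along the pixel's ray), 0 where there is no reading.
- camera_model(name): a dict with "K" (3x3 intrinsics, pixels), "rvec" (rotation vector, rad) and "tvec" (3), from world to camera coordinates, as OpenCV has them. Camera axes: x right, y down, z forward; pixel columns grow to the right and rows downward; lengths in mm; the calibration is good to about 2 mm. A picture is of the moment at which its call begins. camera_model takes no time and is no camera call.
- job_done(): hands the job in; it is judged then, once.
The state is a dict: "clock": time; "joints": joint angles; "joint_vel": joint speeds; "joint_efforts": joint torques, N m; "position": TCP position; "ee_rot": TCP orientation; "contact_force": force on the tool from outside, world axes, zero at the start; "wrist_torque": the same for the moment, N m; "gripper_width": finger opening in mm; "grasp_force": force on a finger pad.
Only numpy, scipy, OpenCV 4.12 (cv2) and the standard library are available. Lean on these libraries where they do the work, as an engineer would, in place of code of your own. Each camera call takes 0.05 s, during which the arm holds its last target. There are 200 camera calls.

## Working session

There is one attempt and no reset: what is moved stays moved. The work goes in short steps, Python scripts to look and compute and a shell command to move; the robot and the scene stay as the last step left them, time stands still between calls to the robot, and variables do not carry over. Pictures are saved under pics/ and viewed, at most 10 in all, crops included, and the job is handed in when it is done.

```bash
mkdir -p pics; cat > h.py <<'E'
import numpy as np,cv2
from bench import *
def cam(n):
    m=camera_model(n);R=cv2.Rodrigues(np.array(m["rvec"],float))[0];return np.array(m["K"],float).reshape(3,3),R,np.array(m["tvec"],float).ravel()
def ray(n,u,v,z):
    K,R,t=cam(n);d=R.T@np.linalg.solve(K,[u,v,1]);c=-R.T@t;return c+d*(z-c[2])/d[2]
def cloud(n,D):
    K,R,t=cam(n);v,u=np.indices(D.shape);P=np.stack([(u-K[0,2])/K[0,0]*D,(v-K[1,2])/K[1,1]*D,D],-1)
    return (P-t)@R
E
python3 - <<'E'
from h import *
for n in("top","side"):
    p,d=get_image(n);cv2.imwrite(f"pics/{n}0.png",p);np.save(f"pics/{n}0.npy",d)
    K,R,t=cam(n);print(n,-R.T@t,K[0,0],R[2])
s=read_state();print(s)
E
```

```text
top [395.8163914   13.46381259 942.54288659] 384.23993883808953 [ 0.1544672  -0.00316959 -0.98799283]
side [336.74075094 986.0007564  692.99871931] 513.509794757499 [ 0.15540469 -0.82182792 -0.54813161]
{'clock': 0.1, 'joints': array([ 1.47262041e+00,  3.85487358e-01,  6.74377250e-03, -4.31202562e-04,
       -1.19397990e+00, -2.58616599e-01]), 'joint_vel': array([-1.18414764e-04, -3.27173026e-03,  3.19559837e-03,  1.75193508e-03,
        1.31703550e-04, -9.98301016e-05]), 'joint_efforts': array([-1.90388027e-04, -3.93318450e+01,  1.88929832e+01,  4.19787437e+00,
       -2.57752472e-03,  9.32815425e-06]), 'position': array([218.08693461, 585.15755993, 230.31955218]), 'ee_rot': array([ 9.84114953e-01, -1.77529691e-01, -1.22537934e-04,  9.76541096e-04]), 'contact_force': array([-0.1483623 ,  0.88586603,  0.88312644]), 'wrist_torque': array([ 0.01846001,  0.00680177, -0.02451715]), 'grasp_force': 0.0, 'gripper_width': 85.15794257366566}
```

View pics/top0.png

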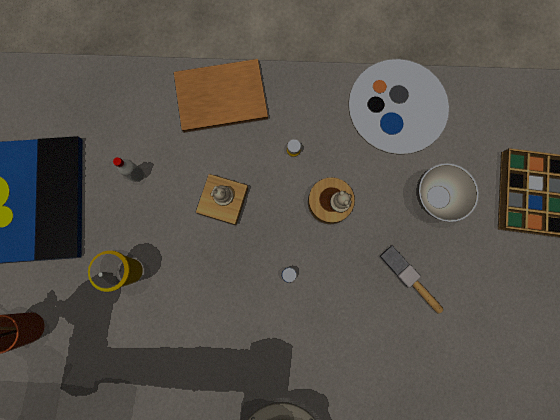

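View pics/side0.png

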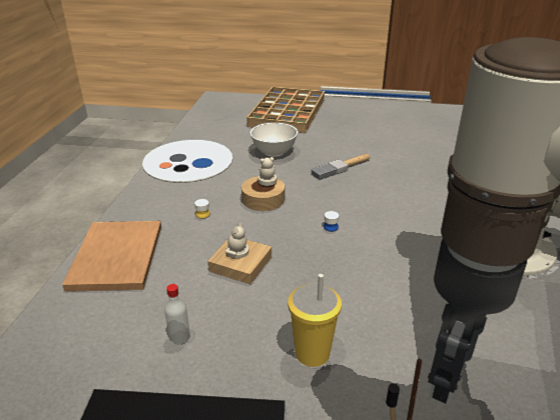

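The top view shows the plinth at about (331,200), with the bear at (341,201) right of its centre, and the cat at (222,195). The jars are at (293,147) and (289,273), and the bowl is at (447,192). Next I'll measure from the depth data and enlarge a crop.

```bash
python3 - <<'E'
from h import *
a=cv2.imread("pics/top0.png")[165:235,295:375];b=cv2.imread("pics/side0.png")[145:215,225:305]
o=np.hstack([cv2.resize(x,(400,350),interpolation=cv2.INTER_CUBIC) for x in(a,b)])
cv2.imwrite("pics/c0.png",cv2.convertScaleAbs(o,alpha=1.6))
def circ(P):
    A=np.c_[2*P[:,:2],np.ones(len(P))];s=np.linalg.lstsq(A,(P[:,:2]**2).sum(1),rcond=None)[0];return s[:2],np.sqrt(s[2]+s[:2]@s[:2])
for n,(r0,r1,c0,c1) in (("top",(165,235,295,375)),("side",(145,215,225,305))):
    D=np.load(f"pics/{n}0.npy");W=cloud(n,D)[r0:r1,c0:c1].reshape(-1,3);W=W[D[r0:r1,c0:c1].ravel()>0]
    print(n,np.histogram(W[:,2],bins=np.arange(-10,125,5))[0])
    for lo,hi in((34,46),(50,60),(62,80),(80,115)):
        Q=W[(W[:,2]>lo)&(W[:,2]<hi)]
        print(lo,hi,len(Q),Q[:,:2].min(0).round(1),Q[:,:2].max(0).round(1),cv2.minEnclosingCircle(Q[:,:2].astype(np.float32)) if len(Q) else 0)
    m=W[:,2]>62
print(ray("top",331.5,200.5,40))
E
```

```text
top [   0  991 2845   55   13   16   12   15   11  321  938   16   16   88
    4    0    6   20   37   22    3   14   39   69   26    0]
34 46 1270 [ 516.7 -159.6] [624.6 -51.2] ((571.2450561523438, -104.60655975341797), 55.00967025756836)
50 60 104 [ 540.  -144.4] [587.2 -99.5] ((563.722900390625, -123.2542495727539), 23.880218505859375)
62 80 26 [ 545.2 -143.4] [ 582.7 -105.8] ((564.0740966796875, -124.243896484375), 19.992094039916992)
80 115 210 [ 546.8 -140.1] [ 579.1 -105.5] ((562.5403442382812, -124.09063720703125), 19.03632164001465)
side [   2 2007 1701  152   82  101  103   96  116  421  329   66   59   76
   11   22   25   36   36   22   18   23   30   36    5    0]
34 46 791 [ 518.  -347.7] [639.8 -46.7] ((569.5093994140625, -198.9994354248047), 152.386962890625)
50 60 135 [ 541.3 -317.3] [614.2 -93.9] ((576.3577880859375, -205.5433807373047), 112.21077728271484)
62 80 90 [ 546.3 -125. ] [ 585.5 -102. ] ((566.0713500976562, -117.88976287841797), 19.78997802734375)
80 115 170 [ 547.4 -133.9] [ 583.3 -102.6] ((564.1550903320312, -121.4006576538086), 19.304977416992188)
[ 568.99956733 -105.3751655    40.        ]
```

View pics/c0.png

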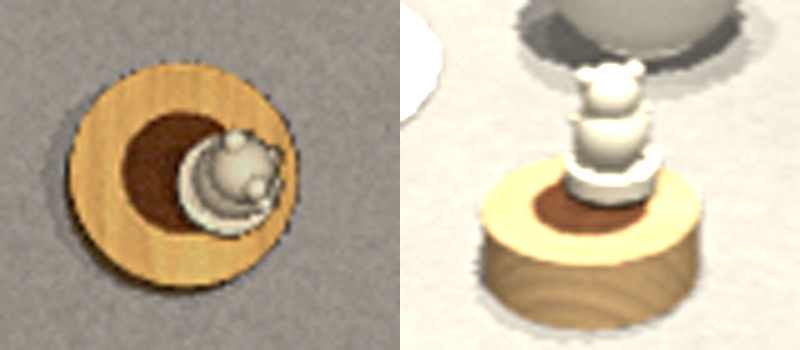

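Measured positions:
- **Plinth centre:** (571,-104.6). The fitted radius is 55.0 mm, which matches the given size.
- **Foot centre:** (563.7,-123.3). The fitted radius is 23.9 mm, which also matches.

The push is therefore 20 mm along (0.37,0.93). I'll shut the fingers, turn the tool a quarter turn so its -x face leads, and travel high.

```bash
python3 -m handwheel '[[0,0,-0.05,0,0,0.15,-1],[0.1,0.1,-0.05,0,0,0.5,-1],[0.57,0.599,-0.05,0,0,1.6,-1],[0.57,0.599,-0.05,0,0,1.6,-1],[0.57,0.599,-0.05,0,0,1.6,-1],[0.57,0.599,-0.05,0,0,1.6,-1],[0.57,0.599,-0.05,0,0,1.6,-1],[0.57,0.599,-0.05,0,0,1.6,-1],[0.57,0.599,-0.05,0,0,1.6,-1],[0.57,0.599,-0.05,0,0,1.6,-1]]'
```

```text
clock: 1.35
position: [439.9, 66.6, 281.3]
ee_rot: [-0.558, 0.83, 0.0, 0.0]
contact_force: [0.8, 0.7, -1.0]
gripper_width: -0.2
grasp_force: 0.0
```

```bash
python3 -m handwheel '[[0.184,-0.186,0,0,0,0,-1],[0.184,-0.186,0,0,0,0,-1],[0.184,-0.186,0,0,0,0,-1],[0.184,-0.186,0,0,0,0,-1],[0.184,-0.186,0,0,0,0,-1],[0.184,-0.186,0.13,0,0,0,-1],[0.184,-0.186,0.13,0,0,0,-1],[0.184,-0.186,0.13,0,0,0,-1],[0.184,-0.186,0.13,0,0,0,-1]]'
python3 - <<'E'
from h import *
p,d=get_image("side");cv2.imwrite("pics/s1.png",cv2.resize(p[60:240,170:410],(800,600)))
p,d=get_image("top");cv2.imwrite("pics/t1.png",p)
s=read_state();print(s["position"],s["ee_rot"],s["joints"].round(2))
W=cloud("side",get_image("side")[1]).reshape(-1,3)
q=W[(abs(W[:,0]-543)<50)&(W[:,1]>-230)&(W[:,1]<-130)&(W[:,2]>145)]
d=np.array([.377,.926])
for z in range(145,300,10):
    Q=q[(q[:,2]>=z)&(q[:,2]<z+10)]
    if len(Q): r=Q[:,:2]-s["position"][:2];print(z,len(Q),(r@d).max().round(1),(r@[-.926,.377]).min().round(1),(r@[-.926,.377]).max().round(1))
E
```

```text
clock: 2.48
position: [544.1, -171.8, 153.1]
ee_rot: [-0.559, 0.829, -0.001, 0.001]
contact_force: [0.4, 1.1, 0.4]
gripper_width: 0.1
grasp_force: 0.0
[ 544.89642309 -171.83083459  154.47894147] [-0.55882528  0.82928024 -0.00200469  0.00214034] [-0.02  0.36 -0.24  0.   -0.97 -0.36]
145 3 6.6 -5.2 3.9
155 28 13.4 -14.8 11.5
165 44 13.9 -13.9 13.3
175 45 15.5 -15.1 12.8
185 40 15.0 -15.6 14.6
195 72 17.8 -31.7 31.8
205 124 15.3 -40.5 39.0
215 124 20.0 -45.9 47.1
225 129 20.7 -46.9 55.9
235 141 20.3 -48.7 59.5
245 153 22.2 -49.3 58.1
255 153 23.4 -45.0 43.5
265 113 15.8 -39.7 41.5
275 51 37.1 -23.4 38.7
285 136 41.2 -27.1 38.7
295 131 41.0 -25.6 38.9
```

View pics/s1.png

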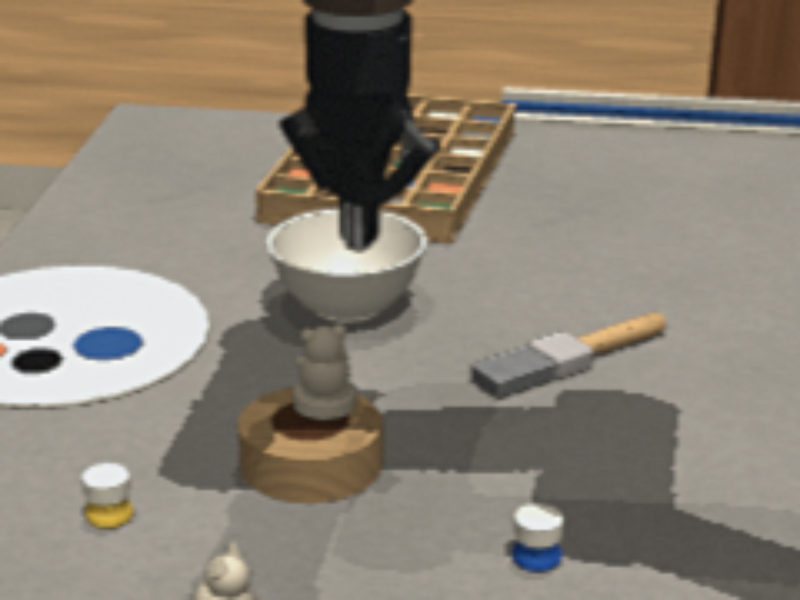

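The hand is behind the plinth in line with the bear. The head would pass close to the finger linkage, so I'll tilt the hand about 0.2 rad away from the bear while descending.

```bash
python3 -m handwheel '[[0,0,0,0,-0.2,0,-1],[0,0,0,0,-0.2,0,-1],[0,0,0.05,0,-0.2,0,-1],[0,0,0.09,0,-0.2,0,-1],[0,0,0.105,0,-0.2,0,-1],[0,0,0.105,0,-0.2,0,-1],[0,0,0.105,0,-0.2,0,-1],[0,0,0.105,0,-0.2,0,-1]]'
cat >> h.py <<'E'
def bear(n="top"):
    p,D=get_image(n);W=cloud(n,D).reshape(-1,3)
    W=W[(abs(W[:,0]-568)<60)&(abs(W[:,1]+110)<60)]
    # non-dark points only
    c=p.reshape(-1,3)[((abs(cloud(n,D).reshape(-1,3)[:,0]-568)<60)&(abs(cloud(n,D).reshape(-1,3)[:,1]+110)<60))]
    m=(c.min(1)>55)
    r={}
    for lo,hi in((50,60),(80,115)):
        Q=W[m&(W[:,2]>lo)&(W[:,2]<hi)]
        if len(Q): r[lo]=(len(Q),np.round(cv2.minEnclosingCircle(Q[:,:2].astype(np.float32))[0],1),round(cv2.minEnclosingCircle(Q[:,:2].astype(np.float32))[1],1),W[:,2].max().round(1))
    return p,r
E
python3 - <<'E'
from h import *
p,r=bear();print(r)
cv2.imwrite("pics/t2.png",cv2.resize(p[150:250,280:400],(720,600)))
s=read_state();print(s["position"],s["ee_rot"])
E
```

```text
clock: 3.62
position: [543.9, -172.0, 48.0]
ee_rot: [-0.556, 0.825, 0.055, 0.084]
contact_force: [-0.4, 0.8, 0.3]
gripper_width: 0.1
grasp_force: 0.0
{}
[ 543.65556901 -172.01364099   47.76857745] [-0.55575569  0.82530281  0.05476075  0.08373857]
```

View pics/t2.png

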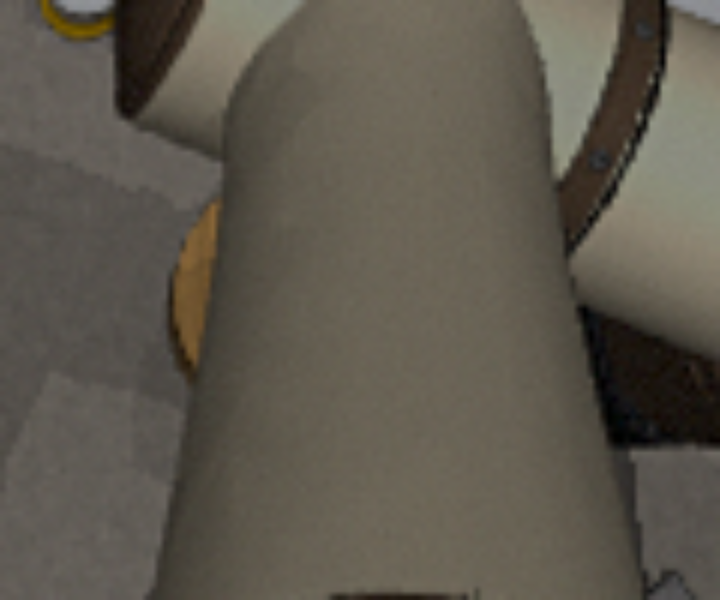

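The arm hides the bear in the top view, so I'll watch from the side. The tool lies on the push line, about 18 mm short of contact and 38 mm from the end point. I'll push slowly over part of the way.

```bash
python3 -m handwheel '[[-0.007,0,0.003,0,0,0,-1],[-0.0135,0,0.0043,0,0,0,-1],[-0.0155,0,0.0047,0,0,0,-1],[-0.0175,0,0.005,0,0,0,-1],[-0.0195,0,0.0054,0,0,0,-1],[-0.0215,0,0.0058,0,0,0,-1],[-0.0235,0,0.0062,0,0,0,-1],[-0.0255,0,0.0066,0,0,0,-1],[-0.0275,0,0.0070,0,0,0,-1],[-0.0275,0,0.0070,0,0,0,-1]]'
python3 - <<'E'
from h import *
p,d=get_image("side");cv2.imwrite("pics/s3.png",cv2.resize(p[135:225,215:335],(800,600),interpolation=cv2.INTER_CUBIC))
s=read_state();print(s["position"],s["contact_force"])
K,R,t=cam("side")
for n,D,im in(("0",np.load("pics/side0.npy"),cv2.imread("pics/side0.png")),("1",d,p)):
    W=cloud("side",D);m=(W[...,2]>62)&(W[...,2]<115)&(abs(W[...,0]-568)<45)&(abs(W[...,1]+105)<45)&(im.min(2)>50)
    Q=W[m];print(n,len(Q),Q.min(0).round(1),Q.max(0).round(1),np.median(Q,0).round(1),Q.mean(0).round(1))
E
```

```text
clock: 4.92
position: [553.5, -145.4, 44.9]
ee_rot: [-0.556, 0.825, 0.056, 0.083]
contact_force: [0.3, -0.4, -1.2]
gripper_width: 0.3
grasp_force: 0.1
[ 553.53312779 -145.4821567    44.91780026] [-0.51929745  0.693564    0.68305504]
0 260 [ 546.3 -133.9   63.4] [ 585.5 -102.   112.4] [ 561.8 -111.9   85.6] [ 562.6 -113.1   87.8]
1 292 [ 524.6 -147.5   62.8] [587.7 -90.9 113.2] [ 563.3 -103.7   84.5] [ 564.5 -107.6   87. ]
```

View pics/s3.png

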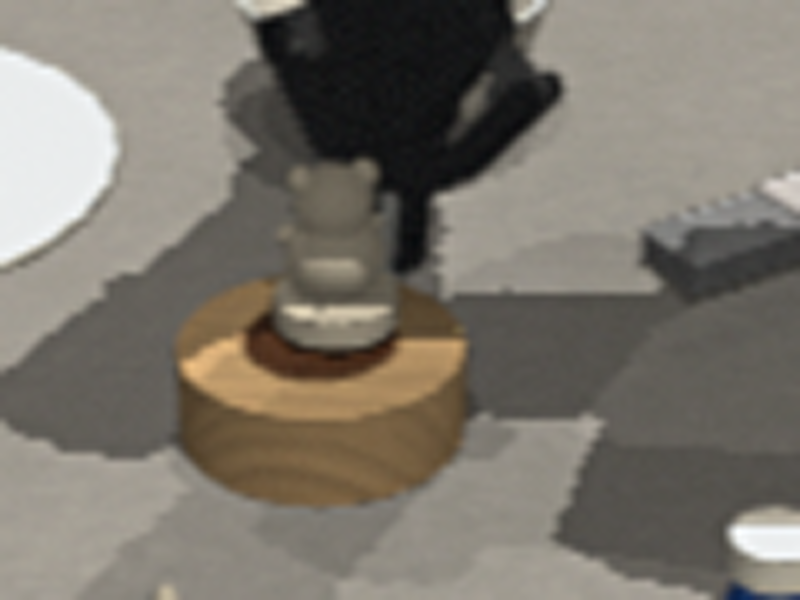

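The bear is upright and has moved onto the inlay. Its foot spans pixel columns 275–397 in the crop, and it is still slightly behind and right of the centre. About 9 mm remains, so I'll push 8 mm more, back off and check.

```bash
python3 -m handwheel '[[-0.002,0,0.0002,0,0,0,-1],[-0.004,0,0.0005,0,0,0,-1],[-0.006,0,0.001,0,0,0,-1],[-0.008,0,0.0014,0,0,0,-1],[-0.008,0,0.0014,0,0,0,-1],[-0.008,0,0.0014,0,0,0,-1]]'
python3 -m handwheel '[[0.01,0,-0.002,0,0,0,-1],[0.04,0,-0.008,0,0,0,-1],[0.06,0,-0.05,0,0,0,-1],[0.09,0,-0.1,0,0,0,-1],[0.14,0,-0.15,0,0,0,-1],[0.2,0,-0.15,0,0,0,-1],[0.25,0,-0.15,0,0,0,-1],[0.25,0,-0.15,0,0,0,-1],[0.25,0,-0.15,0,0,0,-1],[0.25,0,-0.15,0,0,0,-1]]'
python3 - <<'E'
from h import *
p,r=bear();print(r)
q,_=get_image("side")
o=np.hstack([cv2.resize(x,(400,350),interpolation=cv2.INTER_CUBIC) for x in(p[165:235,295:375],q[145:215,225:305])])
cv2.imwrite("pics/c4.png",cv2.convertScaleAbs(o,alpha=1.6))
E
```

```text
clock: 5.72
position: [556.6, -138.0, 45.2]
ee_rot: [-0.556, 0.825, 0.056, 0.083]
contact_force: [0.2, -0.8, 0.7]
gripper_width: -0.3
grasp_force: 0.0
clock: 6.98
position: [453.6, -391.9, 142.9]
ee_rot: [-0.556, 0.825, 0.056, 0.083]
contact_force: [0.4, -0.0, -0.4]
gripper_width: -0.2
grasp_force: 0.0
{50: (81, array([ 570.6, -106. ]), 23.7, np.float64(114.1)), 80: (192, array([ 570.4, -108.4]), 19.6, np.float64(114.1))}
```

View pics/c4.png

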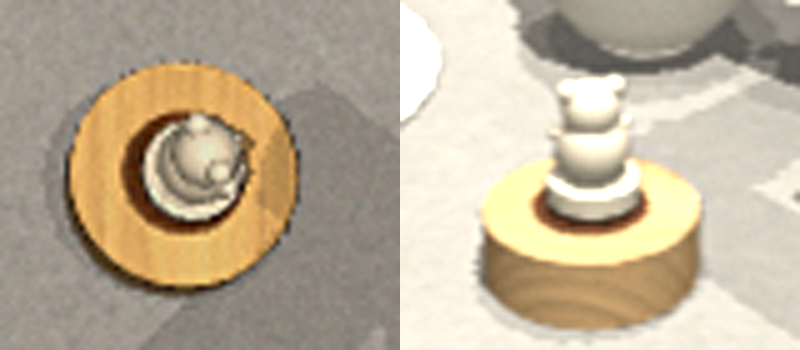

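The foot is centred to about 1.5 mm, at (570.6,-106.0) against (571.2,-104.6), with 6 mm allowed. Dark inlay shows all round it in the side view (foot columns 547–641, inlay 535–648). The bear is upright and the hand is well clear.

```bash
python3 -c "
from bench import *
print(read_state()['joint_vel'].round(3));print(job_done())"
```

```text
[-0.001  0.001 -0.002 -0.     0.001 -0.001]
the job is handed in; nothing more can be done
None
```

The bear stands upright with its whole foot inside the inlay, about 1.5 mm off centre. The hand is clear and the job was handed in at about 7 s.

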